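Load and level the settling stand

ROBOT

A 6-joint arm with a two-finger parallel gripper is mounted at the origin on the work surface. World frame = base frame: x ahead of the robot, y to its left, z up, the work surface at z = 0. Lengths are in m, angles in rad, forces in N, time in s.
With the tool pointing down it reaches from about 0.35 to 0.775 m from the base axis. Payload 5.5 kg.
Tool frame: the origin (TCP) lies on the centre line of the jaws, within the pads' length; the fingertips stand 11 mm ahead of it and the grasp point (between the pads) lies 8 mm behind it (env.tip_extent is the distance from the TCP to the fingertips, in m); z points along the fingers, y is the line along which they close (so a half turn about z gives the same grasp; the last joint's range is limited). The gripper opens to 85 mm and grips with 20 to 120 N. Pads are 22 mm wide; open, the fingers measure 114 mm over their backs; the gripper's body (76 mm by 85 mm) begins 54 mm behind the grasp point. The pads swing forward as they close: fully open they stand 13 mm farther back than shut.
Start: joints at [1.141, 0.313, 0.046, 1.304, 0, 1.431], TCP at [0.164, 0.551, 0.242] pointing down, gripper open.
Joint ranges: [-2.76, 2.76], [-0.86, 1.69], [-1.03, 1.26], [-2.2, 2.34], [-1.47, 1.5], [-3.14, 3.14]. Speed limits (rad/s): [2.57, 2.57, 3.14, 3.14, 3.14, 3.14].

INTERFACE

Orientations are given as a unit quaternion [w, x, y, z].
In Python, from workcell import env gives the robot as it stands.
- The arm moves only by the shell command python3 -m jog 'ROWS' [FORCE]. ROWS is JSON, a list of rows, each a list of 5 numbers: the gripper's target within -1 to 1 (shut at 1, half-way at 0, fully open at -1), then the shift along the tool's x, y, z in m, then the turn about the tool's z in degrees. In form: [[fingers, tx, ty, tz, turn], ...]. A call has 1 to 5 rows; each row shifts and turns the commanded pose from where the row before left it, along the tool's axes as they then stand; what a row does not reach is not made up. A row lasts 1/12 s, in which the tool goes at most 41.7 mm and 7.16 degrees, less where a joint would pass 70% of its speed; a pose out of reach is approached as far as the arm can. A call is refused whole if a number of a shift passes 0.0417 or a number of a turn 7.16, either way. A call with a gripper value outside its range is refused whole. The fingers move at their own pace and stop on an object; FORCE is the grip in N (left out, the last holds). Time passes only in rows, so rows that do not move let the fingers close. It gives the time, the measured TCP pose, the force, the opening and the grip force at its end, in the units of the state.
- env.get_state(): the state, without advancing time (a new reading comes with each control period).
- env.read_camera(name): name is "side" or "top" or "wrist"; returns a dict with "img" (480x640x3 uint8, red, green, blue), "fov_y" (degrees; the focal length in pixels is half the picture's height over the tangent of half this angle, whatever the lens; pixels are square), "cx", "cy" (the principal point, pixels), "T" (4x4, takes a point from camera to world coordinates). Camera axes: x right, y up, looking along -z (the intrinsics and any distortion apply to the point x, -y, -z); pixel columns grow to the right and rows downward; lengths in m; the calibration is good to about 2 mm. A picture is of the moment at which its call begins. There is no depth.
- env.hand_in(): hands the job in; it is judged then, once.
The state is a dict: "clock": time; "joint_pos": joint angles; "qvel": joint speeds; "tau": joint torques, N m; "tcp_pos": TCP position; "orientation": TCP orientation; "wrist_force": force on the tool from outside, world axes, zero at the start; "ft_torque": the same for the moment, N m; "finger_gap": finger opening in m; "grip_force": force on a finger pad.
Only numpy, scipy, OpenCV 4.12 (cv2) and the standard library are available. Lean on these libraries where they do the work, as an engineer would, in place of code of your own. Each camera call takes 0.05 s, during which the arm holds its last target. There are 200 camera calls.

TASK

Take the tall capped sample tube out of the tube rack and stand it fully home in the hole of the settling stand, let it go, and then level the stand: turn its levelling foot until the bubble of the spirit level sits between the two lines when the level is pressed flat on the deck. Finish while holding: the closed fingers keep pressing the rubber pad so that the level stays flat on the deck with the bubble between the lines, and the program ends in that press, without letting go. Leave the short tubes and everything else on the bench where they are.

Things in the scene. Friction and masses are not known exactly. Their poses are not given: they have to be found in the camera images.
- stand: Settling stand, fixed: dark steel base 140 x 300 x 12 mm, origin under its centre on the bench, x its short side, y its long side, yawed up to 0.25 rad. Its white deck (112 x 284 mm, top about 80 mm up) tilts about an axle along x at y = -125 mm, 55 mm up; the levelling foot carries the +y end, which at the start is always too low, by 0.014 to 0.048 rad.
- stand_hole (a point): Centre of the mouth of the round blind hole in the deck's top face (x = -22 mm, y = 0 of the stand): 32.5 mm wide with a small bevel, 45 mm deep; z points up out of the hole along its axis, tilted with the deck.
- tall_tube_centre (a point): Tall capped tube: clear plastic, 28 mm wide, 125 mm long, lowest 14 mm tapered, white cap 32 mm wide over its top 18 mm, 35 to 70 g. Point on its axis half-way up, z to the cap. It starts upright in the rack, lower end 10 mm over the bench, its upper 80 mm standing clear. Fully home in the stand its centre is 17.5 mm above the hole's mouth and its top 80 mm above the deck.
- foot (a joint): Turn of the levelling foot about its upright axis, rad; grows clockwise seen from above; starts between -0.1 and 0.1, stops at -1 and 3. Clockwise raises the foot end: each rad tilts the deck by 0.033 rad and lifts the foot itself by about 8 mm. It is stiff (about 0.15 N m) and stays where it is left.
- foot_grip (a point): Grip point of the levelling foot at the deck's +y end (x -30, y 115 mm of the stand): centre of its upright black bar 46 mm long (this point's x), 12 mm thick (y), 32 mm high. It is on the turning axis, 46 mm above the deck, 16 mm under the bar's top. Under the bar are 30 mm free but for a thin stem and a flange (48 mm wide, up to 10 mm above the deck). Its yaw turns with the foot.
- level (a joint): Lift of the spirit level, rad: 0 = flat on the deck, 0.12 = sprung up at its pad end (whenever nothing presses it). The aluminium level, 152 mm long (along the stand's y), 28 mm wide, 24 mm high, is on the deck's far (+x) side, hinged at its +y end; about 4 N on its pad brings it down flat on a firm stop.
- level_pad (a point): Centre of the top of the black rubber pad (26 x 26 mm) at the free, -y end of the spirit level: press here, downwards. It is about 28 mm above the deck when the level is flat and 16 mm higher when sprung up.
- bubble_centre (a point): Centre of the white bubble (20 mm long) in the level. Its y in level_mid's frame: 0 = midway between the two black lines (4 mm beyond its ends), + towards hinge and foot, - towards the pad; ends at 30 mm. It goes to the higher end, 0.6 mm per mrad of tilt: +20 mm per rad of clockwise foot turn; settles in 1 s. It tells the deck's tilt only while the level is pressed flat.
- level_mid (a point): Midpoint between the two lines of the spirit level's glass, the bubble's centred place; y along the level.
- short_tube_a_centre (a point): Short capped tube, 28 mm in diameter, 75 mm long, in another hole of the same rack; its centre. Stays there.
- short_tube_b_centre (a point): The other short capped tube, 75 mm long, also in the rack; its centre. Stays there.
- rack: Grey tube rack, fixed: 200 (its x) x 60 x 55 mm, four holes 30.5 mm wide, 45 mm deep, in a row along x at -67.5, -22.5, 22.5, 67.5 mm; origin at the centre of its underside.
- tip_box: Box of pipette tips, 85 x 120 x 56 mm, origin under its centre; leave alone.
- wash_bottle: White bottle, 50 mm in diameter, 100 mm high, origin under its centre; leave alone.
- beaker: Clear plastic beaker, 64 mm wide, 60 mm high, origin under its centre; leave alone.
- jar: Small amber jar, 50 mm in diameter, 60 mm high, origin under its centre; leave alone.
- pipette: White pipette lying on the bench, 246 mm long, 24 mm high, origin under its middle; leave alone.

How it is judged:
On the way, in this order (a step that is already met when the one before it is completed fails the run):
1. the tall tube stands fully home in the stand's hole and is let go (horizontal distance between tall_tube_centre and stand_hole below 0.014 m and z of tall_tube_centre in the frame of stand_hole between 0.005 and 0.026 m and angle between tall_tube_centre's own z axis and vertical below 0.2 rad and contact force between the fingers and tall_tube below 0.3 N), for 0.3 s.
2. the level is pressed flat with the fingers and its bubble is between the lines (value of joint level below 0.008 rad and contact force between the fingers and level above 2 N and y of bubble_centre in the frame of level_mid between -0.004 and 0.004 m), for 0.3 s.
At the end, for the whole second after the job is handed in: The tall tube stands upright in the stand's hole, within 8 mm of fully home, untouched; the fingers press the spirit level with over 2 N, it lies flat (within 0.008 rad) and its bubble is within 4 mm of the middle, through the last second, still pressing (all of step 1 and all of step 2); the arm keeps its last pose, push and grip.
It fails at once if a bystander is disturbed: a short tube moves more than 30 mm, or anything else on the bench more than 40 mm (distance of any of short_tube_a_centre, short_tube_b_centre from where it was at the start of the episode above 0.03 m or distance of any of tip_box, wash_bottle, beaker, jar, pipette from where it was at the start of the episode above 0.04 m).
It also fails if it takes over 72 s, if anything falls off the work surface, if the arm or the gripper's body presses on something with over 40 N, if the wrist force passes 120 N, or if a joint passes its speed limit or range.

## Working session

There is one attempt and no reset: what is moved stays moved. The work goes in short steps, Python scripts to look and compute and a shell command to move; the robot and the scene stay as the last step left them, time stands still between calls to the robot, and variables do not carry over. Pictures are saved under pics/ and viewed, at most 10 in all, crops included, and the job is handed in when it is done.

```bash
mkdir -p pics; ls; cat > h.py <<'E'
import numpy as np, cv2
from workcell import env
def cam(n,save=None):
    c=env.read_camera(n)
    if save: cv2.imwrite('pics/'+save,c['img'][:,:,::-1])
    return c
def f(c): return 240/np.tan(np.radians(c['fov_y'])/2)
def ray(c,u,v):
    T=np.array(c['T']); d=np.array([(u-c['cx'])/f(c),-(v-c['cy'])/f(c),-1])
    return T[:3,3],T[:3,:3]@d
def onz(c,u,v,z):
    o,d=ray(c,u,v); return o+d*(z-o[2])/d[2]
def proj(c,p):
    T=np.array(c['T']); q=T[:3,:3].T@(np.array(p)-T[:3,3]); return c['cx']+f(c)*q[0]/-q[2], c['cy']-f(c)*q[1]/-q[2]
def tri(c1,p1,c2,p2):
    o1,d1=ray(c1,*p1);o2,d2=ray(c2,*p2)
    s=np.linalg.lstsq(np.array([d1,-d2]).T,o2-o1,rcond=None)[0]
    a,b=o1+s[0]*d1,o2+s[1]*d2; return (a+b)/2,np.linalg.norm(a-b)
E
python3 - <<'E'
from h import *
ims=[]
for n in ('top','side','wrist'):
    c=cam(n,n+'0.png'); print(n,[ (k,c[k]) for k in c if k not in('img','T')],np.round(c['T'],3).tolist())
print(env.get_state())
E
```

```text
pics
top [('fov_y', 53.199526297558926), ('cx', 321.4906191778692), ('cy', 238.74881270132695)] [[0.006, 0.988, -0.152, 0.38], [-1.0, 0.005, -0.007, -0.035], [-0.006, 0.152, 0.988, 1.348], [0.0, 0.0, 0.0, 1.0]]
side [('fov_y', 50.20234219224686), ('cx', 319.87511903450593), ('cy', 237.00550601631778)] [[0.747, 0.425, -0.511, 0.028], [-0.665, 0.46, -0.589, -0.639], [-0.015, 0.78, 0.626, 0.777], [0.0, 0.0, 0.0, 1.0]]
wrist [('fov_y', 69.57292825554183), ('cx', 319.95551602191404), ('cy', 244.90380352253294)] [[0.286, -0.915, -0.285, 0.092], [0.958, 0.273, 0.087, 0.573], [-0.001, -0.298, 0.955, 0.371], [0.0, 0.0, 0.0, 1.0]]
{'clock': 0.15, 'joint_pos': array([1.14136221e+00, 3.13877337e-01, 4.52572159e-02, 1.30360536e+00,
       2.44600637e-06, 1.43122546e+00]), 'qvel': array([ 0.0003071 , -0.00467704,  0.00292443, -0.00018942,  0.00115322,
       -0.00058632]), 'tau': array([ 1.71029482e-03, -4.81065309e+01,  2.98814481e+01,  1.40309305e-02,
       -1.29922801e-04,  8.26391584e-06]), 'tcp_pos': array([0.16418798, 0.5506837 , 0.24159264]), 'orientation': array([-2.01741104e-04,  1.44424737e-01,  9.89515530e-01, -6.85508095e-04]), 'wrist_force': array([-0.0610916 ,  0.10277101,  0.18542041]), 'ft_torque': array([-0.01300129,  0.01960344, -0.0458106 ]), 'grip_force': 0.0, 'finger_gap': 0.08543204346964696}
```

View pics/top0.png

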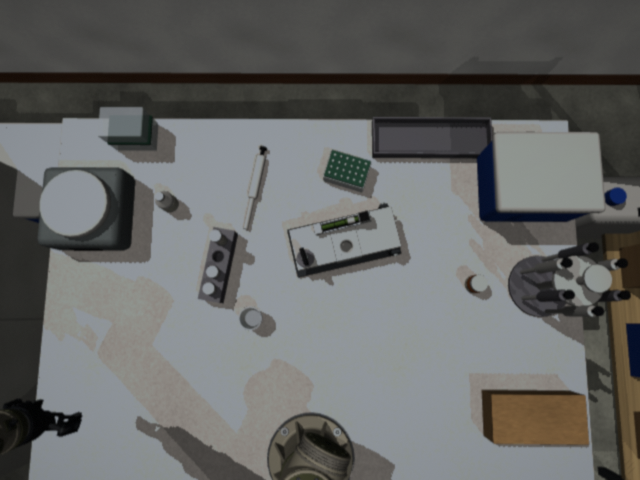

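View pics/side0.png

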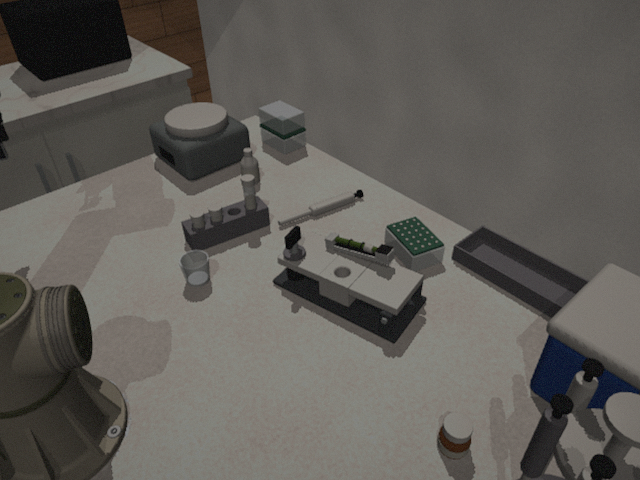

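Top view: the tall tube's cap is at about (217,235) and the short caps at (211,271) and (208,287). The stand's foot bar is at (305,257), its hole at (346,246) and the pad at (364,216). In the side view the tall tube's cap is at about (249,180), with the wash bottle behind it.

```bash
python3 - <<'E'
from h import *
t=cv2.imread('pics/top0.png');s=cv2.imread('pics/side0.png')
a=cv2.resize(t[195:310,190:410],None,fx=3.6,fy=3.6,interpolation=cv2.INTER_CUBIC)[:300*2]
b=cv2.resize(s[140:345,175:435],None,fx=2.9,fy=2.9,interpolation=cv2.INTER_CUBIC)
cv2.imwrite('pics/a.png',cv2.convertScaleAbs(a,alpha=1.5));cv2.imwrite('pics/b.png',cv2.convertScaleAbs(b,alpha=1.6))
c=cam('top');d=cam('side')
for n,p,z in [('cap',(217,235),.135),('hole',(346,246),.077),('foot',(304,250),.14),('pad',(364,216),.12),('rackhole',(218,257),.055),('shortA',(211,271),.085),('shortB',(208,287),.085)]: print(n,onz(c,*p,z).round(3))
print(tri(c,(217,235),d,(249,178)))
print(tri(c,(346,246),d,(342,271)))
E
```

```text
cap [0.575 0.242 0.135]
hole [ 0.556 -0.092  0.077]
foot [0.537 0.018 0.14 ]
pad [ 0.63  -0.137  0.12 ]
rackhole [0.527 0.255 0.055]
shortA [0.487 0.265 0.085]
shortB [0.445 0.271 0.085]
(array([0.57537867, 0.24085762, 0.13711824]), np.float64(0.0014207632917945718))
(array([ 0.55761557, -0.09275633,  0.07859421]), np.float64(0.0033740480434869325))
```

View pics/a.png

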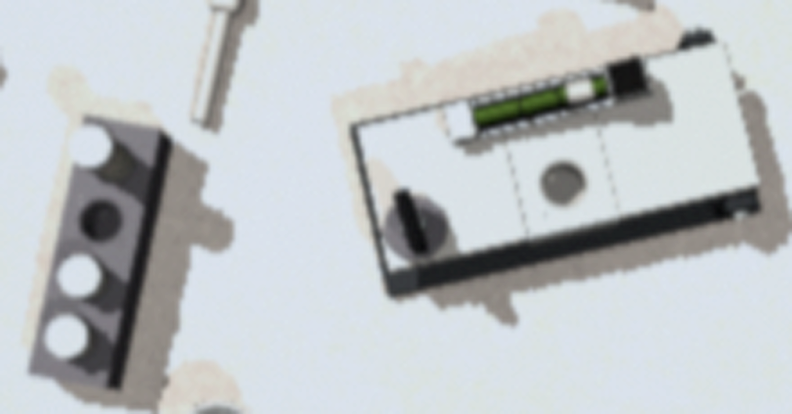

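View pics/b.png

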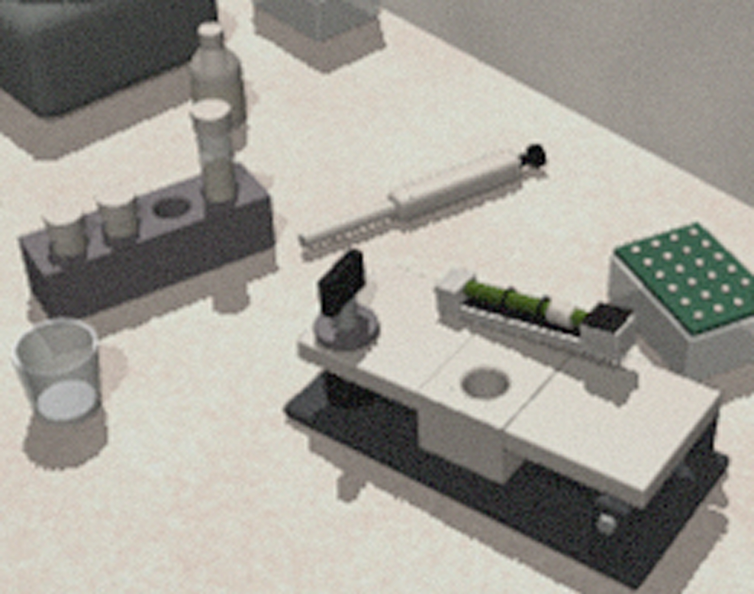

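Crop: the tall cap is at top pixel (215.6,235.8) and the hole at (346.4,245.8). The foot bar lies along the stand's x, and the stand's yaw is about 0.24. I'll turn the tool to close along the stand's y and go above the tube.

```bash
cat >> h.py <<'E'
from scipy.spatial.transform import Rotation as Ro
def rot(): q=env.get_state()['orientation']; return Ro.from_quat([q[1],q[2],q[3],q[0]]).as_matrix()
def go(p,yaw=None):
    s=env.get_state();R=rot();y=np.degrees(np.arctan2(R[1,1],R[0,1]))
    print('t',round(s['clock'],2),'tcp',s['tcp_pos'].round(4),'tooly yaw',y.round(2),'tool delta mm',(1e3*R.T@(np.array(p)-s['tcp_pos'])).round(1),'F',s['wrist_force'].round(1),'gap',round(s['finger_gap'],4),'j',s['joint_pos'].round(2))
E
python3 -m jog '[[-1,0,0,0,-6.1],[-1,0,0,0,-6.1],[-1,0,0,0,-6.1],[-1,0,0,0,-6.1],[-1,0,0,0,-6.1]]'
python3 -m jog '[[-1,-0.025,-0.03,0,0],[-1,-0.025,-0.03,0,0],[-1,-0.025,-0.03,0,0],[-1,-0.025,-0.03,0,0],[-1,-0.025,-0.03,0,0]]'
python3 -m jog '[[-1,-0.025,-0.03,0,0],[-1,-0.025,-0.03,0,0],[-1,-0.025,-0.03,0,0],[-1,0,0,0,0],[-1,0,0,0,0]]'
python3 - <<'E'
from h import *
c=cam('top');d=cam('side')
print(onz(c,215.6,235.8,.135),onz(c,346.4,245.8,.077),onz(c,303.9,256.4,.125))
go([.573,.245,.242])
w=cam('wrist','w1.png'); print(proj(w,[.573,.245,.135]))
E
```

```text
clock: 0.67
tcp_pos: [0.1643, 0.551, 0.2422]
orientation: [-0.0, -0.124, 0.992, -0.0]
wrist_force: [-0.1, 0.7, 0.0]
finger_gap: 0.085
grip_force: 0.0
clock: 1.08
tcp_pos: [0.3227, 0.4343, 0.2423]
orientation: [0.0, -0.121, 0.993, 0.0]
wrist_force: [0.8, 0.2, -0.9]
finger_gap: 0.0853
grip_force: 0.0
clock: 1.5
tcp_pos: [0.4177, 0.3646, 0.2419]
orientation: [-0.0, -0.119, 0.993, 0.0]
wrist_force: [-0.5, 0.7, 0.7]
finger_gap: 0.0854
grip_force: 0.0
[0.57301169 0.24522162 0.135     ] [ 0.55701526 -0.09288316  0.077     ] [0.52226476 0.01840138 0.125     ]
t 1.6 tcp [0.4156 0.3661 0.2421] tooly yaw 103.88 tool delta mm [-123.7 -155.3   -0. ] F [ 0.1 -0.3  1. ] gap 0.0853 j [ 0.58  0.27 -0.01  1.29  0.    0.33]
(np.float64(132.30763845915746), np.float64(389.5171806626536))
```

View pics/w1.png

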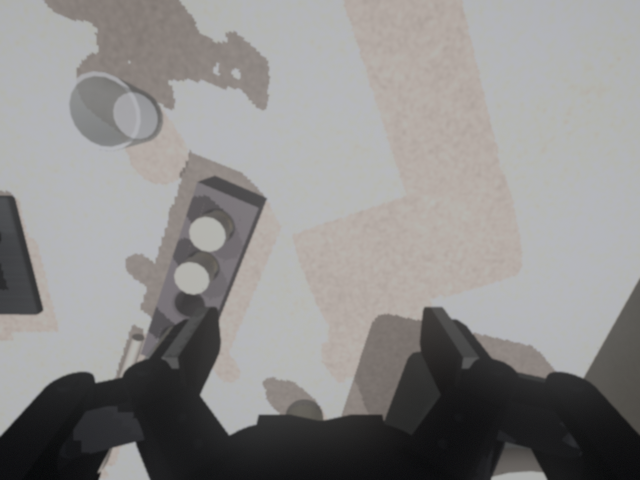

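The wrist view shows the short caps at (208,233) and (192,277). The tall tube is still hidden behind the left finger. I'll continue over it.

```bash

python3 -m jog '[[-1,-0.0206,-0.0259,0,0],[-1,-0.0206,-0.0259,0,0],[-1,-0.0206,-0.0259,0,0],[-1,-0.0206,-0.0259,0,0],[-1,-0.0206,-0.0259,0,0]]' >/dev/null
python3 -m jog '[[-1,-0.0206,-0.0259,0,0],[-1,0,0,0.03,0],[-1,0,0,0,0],[-1,0,0,0,0],[-1,0,0,0,0]]' >/dev/null
python3 - <<'E'
from h import *
go([.573,.245,.087])
w=cam('wrist','w2.png'); print(proj(w,[.573,.245,.135]),proj(w,env.get_state()['tcp_pos']))
for p in [(.557,-.093,.08)]: print(proj(w,p))
E
```

```text
t 2.48 tcp [0.5722 0.2464 0.2129] tooly yaw 104.04 tool delta mm [ -0.5  -1.6 125.9] F [ 0.3 -0.7  1. ] gap 0.0854 j [0.28 0.42 0.12 1.28 0.   0.03]
(np.float64(317.74803584674225), np.float64(261.24610603092486)) (np.float64(320.4179883295397), np.float64(325.07436551612244))
(np.float64(-140.16378677679432), np.float64(105.3087580637484))
```

View pics/w2.png

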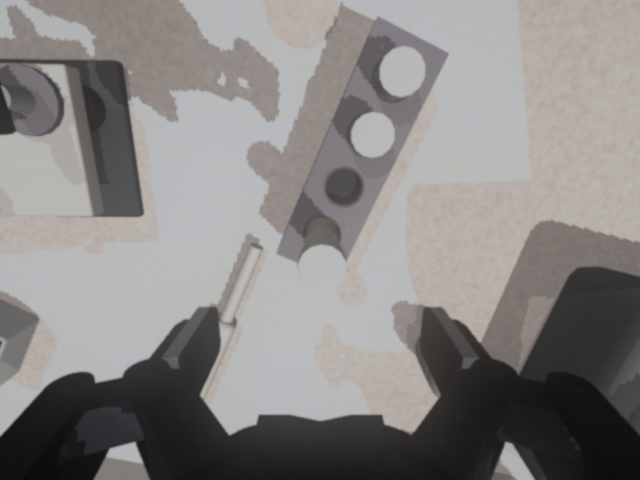

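The tall cap is at (323,265), within 3 mm of the prediction. Descending to grip.

```bash

python3 -m jog '[[-1,0,0,0.03,0],[-1,0,0,0.03,0],[-1,0,0,0.03,0],[-1,0,0,0.024,0],[-1,0,0,0.012,0]]' >/dev/null
python3 -m jog '[[1,0,0,0,0],[1,0,0,0,0],[1,0,0,0,0],[1,0,0,0,0],[1,0,0,0,0]]' 40
python3 -m jog '[[1,0,0,0,0],[1,0,0,0,0],[1,0,0,0,0],[1,0,0,0,0],[1,0,0,0,0]]'
python3 -m jog '[[1,0,0,-0.02,0],[1,0,0,-0.035,0],[1,0,0,-0.035,0],[1,0,0,-0.04,0],[1,0,0,-0.035,0]]'
python3 -m jog '[[1,0,0,0,0],[1,0,0,0,0],[1,0,0,0,0]]'
python3 - <<'E'
from h import *
go([.557,-.093,.247])
E
```

```text
clock: 3.37
tcp_pos: [0.5744, 0.2459, 0.0884]
orientation: [0.002, -0.121, 0.993, 0.001]
wrist_force: [-3.9, 3.4, 7.0]
finger_gap: 0.0278
grip_force: 19.8
clock: 3.78
tcp_pos: [0.5744, 0.2462, 0.0884]
orientation: [0.002, -0.121, 0.993, 0.001]
wrist_force: [-1.3, 3.4, 5.0]
finger_gap: 0.0274
grip_force: 29.3
clock: 4.2
tcp_pos: [0.5734, 0.2447, 0.2541]
orientation: [0.001, -0.121, 0.993, -0.0]
wrist_force: [0.9, 0.8, -0.7]
finger_gap: 0.0277
grip_force: 31.5
clock: 4.45
tcp_pos: [0.5734, 0.2448, 0.2512]
orientation: [0.0, -0.121, 0.993, -0.0]
wrist_force: [-1.0, -0.9, -1.4]
finger_gap: 0.0279
grip_force: 31.5
t 4.45 tcp [0.5734 0.2448 0.2512] tooly yaw 103.89 tool delta mm [  97.  -324.     4.2] F [-1.  -0.9 -1.4] gap 0.0279 j [ 0.27  0.41  0.21  1.37 -0.    0.03]
```

```bash

python3 -m jog '[[1,0.0097,-0.0324,0,0],[1,0.0097,-0.0324,0,0],[1,0.0097,-0.0324,0,0],[1,0.0097,-0.0324,0,0],[1,0.0097,-0.0324,0,0]]' >/dev/null
python3 -m jog '[[1,0.0097,-0.0324,0,0],[1,0.0097,-0.0324,0,0],[1,0.0097,-0.0324,0,0],[1,0.0097,-0.0324,0,0],[1,0.0097,-0.0324,0,0]]' >/dev/null
python3 -m jog '[[1,0,0,0,0],[1,0,0,0,0],[1,0,0,0,0],[1,0,0,0,0],[1,0,0,0,0]]' >/dev/null
python3 - <<'E'
from h import *
go([.557,-.093,.247])
w=cam('wrist','w3.png'); print(proj(w,[.557,-.093,.078]),proj(w,env.get_state()['tcp_pos']+[0,0,-.079]))
E
```

```text
t 5.7 tcp [ 0.5569 -0.0915  0.2508] tooly yaw 104.0 tool delta mm [ 0.2 -1.5  3.8] F [-0.4  0.6  0.1] gap 0.0276 j [-0.31  0.29  0.04  1.32  0.   -0.55]
(np.float64(318.40089967038085), np.float64(224.4544916134541)) (np.float64(320.10590648884386), np.float64(260.28328263240985))
```

View pics/w3.png

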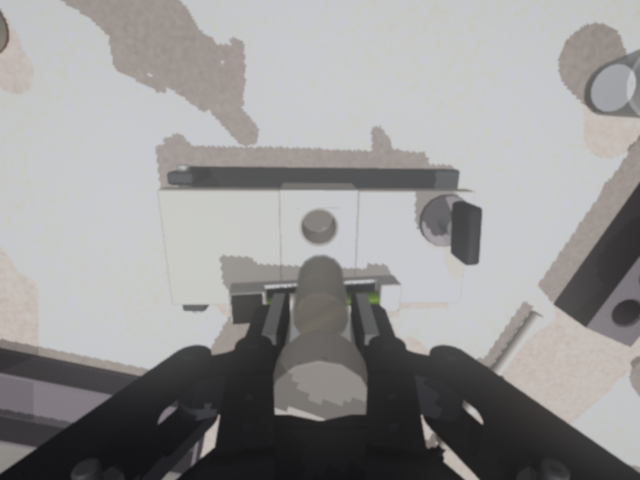

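The hole shows at about (319,227), the tube tip at about (320,260), and the stand's edges are parallel to the image rows. A numeric hole fit comes next.

```bash
python3 - <<'E'
from h import *
im=cv2.imread('pics/w3.png');g=cv2.GaussianBlur(cv2.cvtColor(im,6),(3,3),0)
r=g[195:255,285:353]; m=(r<165).astype('u1')
for th in (140,155,165,175):
    cs,_=cv2.findContours((r<th).astype('u1'),cv2.RETR_EXTERNAL,cv2.CHAIN_APPROX_NONE)
    for k in cs:
        if 300<cv2.contourArea(k)<2500: print(th,cv2.fitEllipse(k)[:2],cv2.boundingRect(k))
w=cam('wrist')
for p in [(319,226),(319,227),(319,228)]: print(onz(w,*p,.078))
E
```

```text
140 ((33.50714874267578, 31.84010887145996), (31.533878326416016, 33.617279052734375)) (17, 16, 34, 33)
155 ((33.55107116699219, 31.668561935424805), (33.260746002197266, 34.99716567993164)) (16, 15, 36, 34)
165 ((33.59912109375, 31.71825408935547), (34.7136116027832, 35.70472717285156)) (16, 14, 36, 36)
175 ((33.657657623291016, 31.83873748779297), (35.86770248413086, 36.814796447753906)) (15, 14, 38, 37)
[ 0.55851851 -0.09216969  0.078     ]
[ 0.55942228 -0.09194561  0.078     ]
[ 0.56032765 -0.09172114  0.078     ]
```

```bash

python3 -m jog '[[1,-0.0013,-0.002,0.03,0],[1,0,0,0.03,0],[1,0,0,0.02,0],[1,0,0,0,0],[1,0,0,0,0]]' 
python3 -m jog '[[1,0,0,0.01,0],[1,0,0,0.01,0],[1,0,0,0.01,0],[1,0,0,0.01,0],[1,0,0,0,0]]' 
python3 - <<'E'
from h import *
go([.5585,-.0925,.109])
E
```

```text
clock: 6.22
tcp_pos: [0.558, -0.0936, 0.1706]
orientation: [-0.001, -0.121, 0.993, 0.001]
wrist_force: [-0.2, -0.4, -0.8]
finger_gap: 0.0278
grip_force: 31.7
clock: 6.63
tcp_pos: [0.5575, -0.0941, 0.129]
orientation: [-0.001, -0.121, 0.993, 0.001]
wrist_force: [0.2, 1.4, -1.4]
finger_gap: 0.0278
grip_force: 32.1
t 6.63 tcp [ 0.5575 -0.0941  0.129 ] tooly yaw 103.9 tool delta mm [-1.4  1.2 20. ] F [ 0.2  1.4 -1.4] gap 0.0278 j [-0.31  0.36 -0.18  1.04  0.   -0.55]
```

Inside the mouth with little force. Continuing down to contact.

```bash

python3 -m jog '[[1,0,0,0.006,0],[1,0,0,0.006,0],[1,0,0,0.003,0],[1,0,0,0.002,0],[1,0,0,0,0]]' 
python3 -m jog '[[1,0,0,0.002,0],[1,0,0,0,0],[1,0,0,0,0]]' 

```

```text
clock: 7.05
tcp_pos: [0.5585, -0.0945, 0.1137]
orientation: [-0.0, -0.121, 0.993, 0.0]
wrist_force: [-2.4, 0.4, -1.5]
finger_gap: 0.0269
grip_force: 32.4
clock: 7.3
tcp_pos: [0.5586, -0.0945, 0.1121]
orientation: [-0.0, -0.121, 0.993, 0.0]
wrist_force: [-2.7, -0.3, -1.8]
finger_gap: 0.028
grip_force: 33.2
```

```bash

python3 -m jog '[[1,0,0,0.002,0],[1,0,0,0,0],[1,0,0,0,0]]' 
python3 -m jog '[[1,0,0,0.002,0],[1,0,0,0,0],[1,0,0,0,0]]' 
python3 -m jog '[[1,0,0,0.002,0],[1,0,0,0,0],[1,0,0,0,0]]' 

```

```text
clock: 7.55
tcp_pos: [0.5587, -0.0945, 0.1102]
orientation: [-0.0, -0.121, 0.993, 0.0]
wrist_force: [-2.9, 0.3, -0.4]
finger_gap: 0.0276
grip_force: 32.8
clock: 7.8
tcp_pos: [0.5588, -0.0945, 0.1088]
orientation: [0.0, -0.121, 0.993, -0.0]
wrist_force: [-4.3, 0.7, 4.1]
finger_gap: 0.0275
grip_force: 32.5
clock: 8.05
tcp_pos: [0.5593, -0.0944, 0.1083]
orientation: [0.001, -0.121, 0.993, -0.0]
wrist_force: [-6.0, 1.8, 12.7]
finger_gap: 0.0279
grip_force: 32.6
```

Bottomed out at the expected height. Release, rise, and move over the foot.

```bash

python3 -m jog '[[-1,0,0,0,0],[-1,0,0,0,0],[-1,0,0,0,0],[-1,0,0,0,0],[-1,0,0,0,0]]' 
python3 -m jog '[[-1,0,0,-0.02,0],[-1,0,0,-0.04,0],[-1,0,0,-0.04,0],[-1,0,0,-0.03,0],[-1,0,0,0,0]]' >/dev/null
python3 -m jog '[[-1,0.002,0.028,0,0],[-1,0.002,0.028,0,0],[-1,0.002,0.028,0,0],[-1,0.002,0.028,0,0],[-1,0,0,0,0]]' >/dev/null
python3 -m jog '[[-1,0,0,0,0],[-1,0,0,0,0],[-1,0,0,0,0]]' >/dev/null
python3 - <<'E'
from h import *
go([.523,.018,.11])
w=cam('wrist','w4.png');s=cam('side','s4.png')
print(proj(w,[.523,.018,.135]),proj(w,[.558,-.093,.156]))
x=w['img'];y=cv2.resize(s['img'][180:330,200:440],(640,400))
cv2.imwrite('pics/m4.png',cv2.resize(np.vstack([x,y]),None,fx=.68,fy=.68)[:,:,::-1])
E
```

```text
clock: 8.47
tcp_pos: [0.5591, -0.0946, 0.106]
orientation: [0.0, -0.121, 0.993, 0.0]
wrist_force: [-1.1, -0.2, 0.1]
finger_gap: 0.0848
grip_force: 0.0
t 9.55 tcp [0.5246 0.0116 0.236 ] tooly yaw 103.85 tool delta mm [ -0.    6.6 126. ] F [-0.3  0.2  0.1] gap 0.0853 j [-0.13  0.22 -0.1   1.26 -0.   -0.37]
(np.float64(329.6735093727891), np.float64(249.2910765317775)) (np.float64(152.1722718515888), np.float64(270.22795808868943))
```

View pics/m4.png

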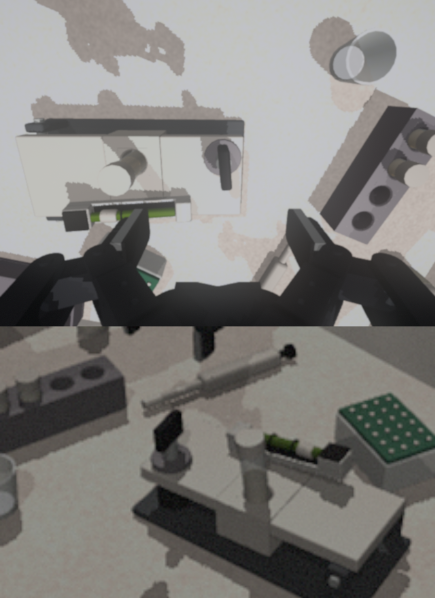

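The tube stands home at (120,180) in the composite. The foot bar's top runs about (223,142)–(226,188), so it sits roughly 5° counter-clockwise. First I'll press the level to read the bubble.

```bash
python3 - <<'E'
from h import *
c=cam('top','t5.png')
w=cv2.imread('pics/w4.png');print(onz(c,364.2,216.1,.122))
ww=cam('wrist'); 
g=cv2.cvtColor(w,6)
cs,_=cv2.findContours((g[290:350,80:140]<60).astype('u1'),0,1)
for k in cs:
  if cv2.contourArea(k)>100: x,y,a,b=cv2.boundingRect(k);print(x+80,y+290,a,b,onz(ww,x+80+a/2,y+290+a/2,.122))
go([*onz(c,364.2,216.1,.122)[:2],.24])
E
```

```text
[ 0.62910247 -0.13731946  0.122     ]
t 9.75 tcp [0.5244 0.0115 0.2361] tooly yaw 103.82 tool delta mm [ -66.1 -169.5   -4. ] F [ 0.1 -0.6 -0.1] gap 0.0852 j [-0.13  0.22 -0.1   1.26  0.   -0.37]
```

```bash

python3 -m jog '[[1,-0.011,-0.0283,0,0],[1,-0.011,-0.0283,0,0],[1,-0.011,-0.0283,0,0],[1,-0.011,-0.0283,0,0],[1,-0.011,-0.0283,0,0]]' 40 >/dev/null
python3 -m jog '[[1,-0.011,-0.0283,0,0],[1,0,0,0.03,0],[1,0,0,0.03,0],[1,0,0,0.03,0],[1,0,0,0,0]]' 
python3 -m jog '[[1,0,0,0,0],[1,0,0,0,0],[1,0,0,0.005,0],[1,0,0,0.005,0],[1,0,0,0,0]]'
python3 -m jog '[[1,0,0,0.005,0],[1,0,0,0.005,0],[1,0,0,0,0],[1,0,0,0,0],[1,0,0,0,0]]'

```

```text
clock: 10.58
tcp_pos: [0.6251, -0.1364, 0.1392]
orientation: [-0.005, -0.12, 0.993, 0.003]
wrist_force: [-0.8, 0.3, -1.4]
finger_gap: -0.0002
grip_force: 0.0
clock: 11.0
tcp_pos: [0.6293, -0.1366, 0.1368]
orientation: [0.001, -0.121, 0.993, -0.0]
wrist_force: [-1.0, -0.3, -0.1]
finger_gap: -0.0001
grip_force: 0.0
clock: 11.42
tcp_pos: [0.6286, -0.1363, 0.1258]
orientation: [-0.0, -0.121, 0.993, 0.0]
wrist_force: [0.7, 0.3, -0.4]
finger_gap: -0.0002
grip_force: 0.0
```

```bash

python3 -m jog '[[1,0,0,0.004,0],[1,0,0,0,0],[1,0,0,0,0],[1,0,0,0,0]]'
python3 -m jog '[[1,0,0,0.004,0],[1,0,0,0,0],[1,0,0,0,0],[1,0,0,0,0]]'
python3 - <<'E'
from h import *
w=cam('wrist','w5.png');s=cam('side','s5.png');go([0,0,0])
x=w['img'];y=cv2.resize(s['img'][180:330,200:440],(640,400))
cv2.imwrite('pics/m5.png',cv2.resize(np.vstack([x,y]),None,fx=.68,fy=.68)[:,:,::-1])
E
```

```text
clock: 11.75
tcp_pos: [0.629, -0.1365, 0.1223]
orientation: [0.0, -0.121, 0.993, 0.0]
wrist_force: [-0.4, 1.1, 3.0]
finger_gap: 0.0002
grip_force: 1.2
clock: 12.08
tcp_pos: [0.6291, -0.1367, 0.1184]
orientation: [0.0, -0.121, 0.993, 0.0]
wrist_force: [-1.1, -0.2, 3.7]
finger_gap: 0.0001
grip_force: 1.6
t 12.18 tcp [ 0.6291 -0.1367  0.1185] tooly yaw 103.9 tool delta mm [577.8 283.8 118.4] F [-1.2 -0.2  3.1] gap -0.0001 j [-0.34  0.5   0.02  1.09  0.   -0.58]
```

View pics/m5.png

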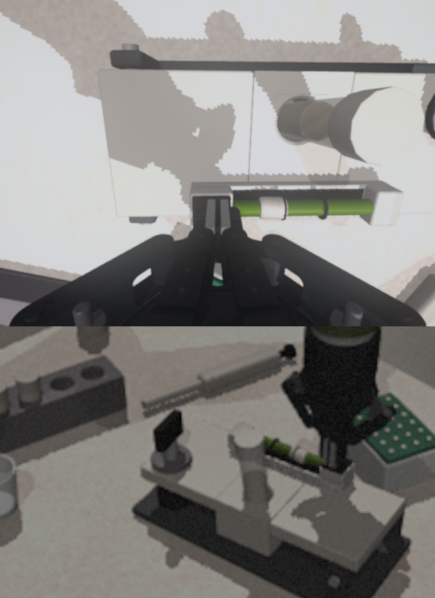

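The wrist view shows the level's green glass at row ~208 of the composite, the bubble at about x 260–285 near the pad end, and black lines in the glass. I'll press to the stop and read the bubble from row profiles.

```bash

python3 -m jog '[[1,0,0,0.002,0],[1,0,0,0,0],[1,0,0,0,0],[1,0,0,0,0]]'
python3 -m jog '[[1,0,0,0.002,0],[1,0,0,0,0],[1,0,0,0,0],[1,0,0,0,0],[1,0,0,0,0]]'
python3 -m jog '[[1,0,0,0.001,0],[1,0,0,0,0],[1,0,0,0,0],[1,0,0,0,0],[1,0,0,0,0]]'
cat >> h.py <<'E'
def prof():
    im=cam('wrist')['img'].astype(int)
    sat=im[:,:,1]-im[:,:,2]; roi=sat[280:335,340:560]>40
    ys,xs=np.nonzero(roi); r=int(np.median(ys))+280; print('row',r,'green x',xs.min()+340,xs.max()+340)
    p=im[r-3:r+4,330:570].mean(0).round().astype(int)
    lab=''.join('w' if q.min()>130 else 'g' if q[1]-q[2]>35 else 'k' if q.max()<75 else '.' for q in p)
    import itertools; x=330
    for k,gp in itertools.groupby(lab):
        n=len(list(gp)); print(k,x,x+n-1,end='; '); x+=n
    print()
E
python3 - <<'E'
from h import *
prof()
E
```

```text
clock: 12.52
tcp_pos: [0.6292, -0.137, 0.1169]
orientation: [0.0, -0.121, 0.993, -0.0]
wrist_force: [-2.6, -0.9, 6.2]
finger_gap: 0.0002
grip_force: 3.0
clock: 12.93
tcp_pos: [0.6294, -0.1371, 0.1165]
orientation: [0.001, -0.121, 0.993, -0.001]
wrist_force: [-3.9, -0.9, 12.3]
finger_gap: 0.0003
grip_force: 6.5
clock: 13.35
tcp_pos: [0.6295, -0.1371, 0.1162]
orientation: [0.001, -0.121, 0.993, -0.001]
wrist_force: [-4.9, -0.1, 16.0]
finger_gap: -0.0001
grip_force: 8.2
row 308 green x 346 552
. 330 336; k 337 349; . 350 351; g 352 385; w 386 419; . 420 422; w 423 426; g 427 478; . 479 480; k 481 481; . 482 484; g 485 552; w 553 569;
```

The bubble's centre is at pixel 406 and the lines are at 421 and 481.5 (2.16 px/mm), so the offset is about −21 mm, which needs about +1.05 rad (60°). On to the foot.

```bash

python3 -m jog '[[1,0,0,-0.03,0],[1,0,0,-0.04,0],[1,0,0,-0.04,0],[1,0,0,-0.02,0],[-1,0,0,0,0]]' >/dev/null
python3 -m jog '[[-1,0.0115,0.029,0,-2],[-1,0.0115,0.029,0,-2],[-1,0.0115,0.029,0,0],[-1,0.0115,0.029,0,0],[-1,0.0115,0.029,0,0]]' >/dev/null
python3 -m jog '[[-1,0.011,0.029,0,0],[-1,0,0,0,0],[-1,0,0,0,0],[-1,0,0,0,0]]' >/dev/null
python3 - <<'E'
from h import *
go([.523,.018,.111])
E
```

```text
t 14.57 tcp [0.5132 0.0099 0.2428] tooly yaw 107.93 tool delta mm [-11.9   4.7 131.8] F [-0.2 -0.6 -0.1] gap 0.0855 j [-0.14  0.19 -0.11  1.27  0.   -0.45]
```

```bash

python3 -m jog '[[-1,-0.012,0.005,0,0],[-1,0,0,0.03,0],[-1,0,0,0.03,0],[-1,0,0,0.03,0],[-1,0,0,0,0]]' >/dev/null
python3 - <<'E'
from h import *
import itertools
go([.523,.018,.111])
c=cam('wrist'); g=cv2.cvtColor(c['img'],cv2.COLOR_RGB2GRAY)
cs,_=cv2.findContours((g[120:400,225:425]<45).astype('u1'),0,1)
for k in cs:
  if cv2.contourArea(k)>150:
    r=cv2.minAreaRect(k);print(cv2.contourArea(k),np.array(r[0])+[225,120],r[1],r[2],cv2.boundingRect(k))
print(proj(c,[.523,.018,.136]),proj(c,env.get_state()['tcp_pos']))
cv2.imwrite('pics/w6.png',c['img'][:,:,::-1])
E
```

```text
t 14.98 tcp [0.5202 0.0183 0.1472] tooly yaw 107.82 tool delta mm [-2.9 -1.3 36.1] F [-1.1 -0.6 -0.7] gap 0.0855 j [-0.12  0.27 -0.26  1.06  0.   -0.43]
(np.float64(318.0564179173875), np.float64(315.9135207751475)) (np.float64(319.58042675931284), np.float64(328.93034044341164))
```

```bash
python3 - <<'E'
import cv2,numpy as np
g=cv2.GaussianBlur(cv2.imread('pics/w6.png',0),(5,5),0)
for r in range(200,400,20): print(r,g[r,210:440:6].tolist())
E
```

```text
200 [74, 74, 74, 74, 74, 74, 74, 74, 73, 73, 73, 73, 73, 73, 73, 74, 75, 75, 77, 78, 86, 98, 99, 99, 99, 100, 194, 197, 197, 197, 197, 197, 198, 197, 197, 197, 198, 197, 197]
220 [108, 107, 105, 103, 100, 97, 93, 90, 85, 82, 79, 76, 74, 73, 73, 72, 71, 68, 67, 73, 88, 97, 98, 99, 101, 119, 196, 196, 196, 197, 197, 198, 197, 197, 198, 198, 198, 197, 198]
240 [195, 195, 195, 195, 195, 195, 195, 195, 195, 195, 194, 154, 142, 141, 138, 107, 91, 101, 120, 119, 99, 137, 192, 195, 196, 188, 196, 196, 197, 197, 197, 197, 197, 197, 198, 198, 198, 198, 198]
260 [195, 195, 196, 196, 196, 196, 196, 196, 195, 195, 195, 173, 104, 98, 97, 96, 80, 60, 60, 60, 122, 147, 149, 147, 187, 187, 192, 196, 196, 196, 197, 197, 197, 197, 197, 198, 198, 198, 197]
280 [195, 196, 196, 196, 196, 196, 196, 196, 196, 196, 195, 191, 135, 103, 99, 98, 88, 67, 71, 76, 73, 138, 147, 153, 165, 189, 194, 197, 197, 197, 197, 197, 197, 197, 198, 198, 197, 197, 197]
300 [195, 195, 195, 196, 196, 196, 196, 196, 196, 196, 196, 196, 195, 192, 140, 139, 122, 71, 75, 79, 75, 138, 167, 195, 186, 190, 196, 197, 196, 197, 197, 197, 197, 197, 197, 197, 197, 197, 196]
320 [69, 76, 194, 195, 195, 195, 196, 196, 196, 196, 196, 190, 193, 195, 195, 195, 181, 75, 79, 82, 81, 189, 189, 192, 189, 194, 196, 197, 197, 197, 197, 196, 196, 197, 197, 181, 77, 76, 85]
340 [62, 65, 132, 140, 138, 140, 175, 195, 195, 191, 186, 186, 187, 187, 195, 195, 191, 78, 81, 84, 84, 189, 189, 185, 190, 196, 196, 196, 197, 197, 196, 197, 190, 186, 189, 123, 72, 70, 68]
360 [57, 94, 114, 113, 115, 105, 127, 184, 184, 185, 185, 185, 186, 186, 186, 187, 188, 188, 188, 194, 195, 195, 195, 188, 188, 193, 196, 193, 193, 196, 195, 191, 190, 190, 188, 186, 89, 65, 62]
380 [92, 187, 190, 193, 190, 179, 161, 192, 192, 191, 190, 188, 189, 188, 183, 183, 183, 184, 185, 185, 185, 186, 184, 189, 188, 191, 188, 189, 186, 188, 187, 187, 186, 186, 189, 194, 185, 171, 57]
```

The bar's sides are vertical in the image at x 311–331 (centre 321), and its top spans rows ~268–352. The tool is aligned within a couple of mm, so I'll descend and grip.

```bash

python3 -m jog '[[-1,0,0,0.015,0],[-1,0,0,0.012,0],[-1,0,0,0.008,0],[-1,0,0,0,0],[-1,0,0,0,0]]' 
python3 -m jog '[[1,0,0,0,0],[1,0,0,0,0],[1,0,0,0,0],[1,0,0,0,0],[1,0,0,0,0]]' 60
python3 -m jog '[[1,0,0,0,0],[1,0,0,0,0],[1,0,0,0,0],[1,0,0,0,0],[1,0,0,0,0]]' 

```

```text
clock: 15.45
tcp_pos: [0.5237, 0.0181, 0.1192]
orientation: [0.0, -0.155, 0.988, -0.0]
wrist_force: [0.5, 0.1, 0.4]
finger_gap: 0.0852
grip_force: 0.0
clock: 15.87
tcp_pos: [0.523, 0.0183, 0.1187]
orientation: [0.0, -0.156, 0.988, -0.0]
wrist_force: [-0.3, 0.8, 0.5]
finger_gap: 0.0255
grip_force: 0.0
clock: 16.28
tcp_pos: [0.523, 0.0185, 0.1187]
orientation: [0.0, -0.156, 0.988, -0.0]
wrist_force: [-1.2, 2.3, 3.9]
finger_gap: 0.011
grip_force: 61.8
```

```bash

python3 -m jog '[[1,0,0,-0.0006,4],[1,0,0,-0.0008,6],[1,0,0,-0.0008,6],[1,0,0,-0.0008,6],[1,0,0,0,0]]'
python3 -m jog '[[1,0,0,-0.0008,6],[1,0,0,-0.0008,6],[1,0,0,-0.0008,6],[1,0,0,0,0],[1,0,0,0,0]]'
python3 -m jog '[[1,0,0,-0.0008,6],[1,0,0,-0.0008,6],[1,0,0,-0.0011,8],[1,0,0,0,0],[1,0,0,0,0]]'
python3 -c "
from h import *
go([.523,.018,.24])"

```

```text
clock: 16.7
tcp_pos: [0.523, 0.0186, 0.1217]
orientation: [0.0, 0.037, 0.999, 0.0]
wrist_force: [-1.5, 2.5, 3.7]
finger_gap: 0.0111
grip_force: 59.8
clock: 17.12
tcp_pos: [0.5231, 0.0187, 0.1239]
orientation: [0.0, 0.189, 0.982, 0.001]
wrist_force: [-1.1, 4.4, 5.7]
finger_gap: 0.0108
grip_force: 59.6
t 17.12 tcp [0.5231 0.0187 0.1239] tooly yaw 68.15 tool delta mm [  -0.2   -0.5 -116.1] F [-1.1  4.4  5.7] gap 0.0108 j [-0.12  0.28 -0.3   0.99  0.    0.26]out of range; nothing moved
```

```bash

python3 -m jog '[[1,0,0,-0.0009,7],[1,0,0,-0.0009,7],[1,0,0,-0.0009,6.5],[1,0,0,0,0],[1,0,0,0,0]]'
python3 -m jog '[[-1,0,0,0,0],[-1,0,0,0,0],[-1,0,0,0,0],[-1,0,0,0,0],[-1,0,0,0,0]]'
python3 -m jog '[[-1,0,0,-0.02,0],[-1,0,0,-0.04,0],[-1,0,0,-0.04,0],[-1,0,0,-0.02,0],[-1,0,0,0,0]]'
python3 -m jog '[[1,0,0,0,-7],[1,0,0,0,-7],[1,0,0,0,-7],[1,0,0,0,-7],[1,0,0,0,-7]]' 40
python3 -m jog '[[1,0,0,0,-7],[1,0,0,0,-7],[1,0,0,0,-7],[1,0,0,0,0],[1,0,0,0,0]]'
python3 -c "
from h import *
go([.629,-.137,.237])"

```

```text
clock: 17.53
tcp_pos: [0.5235, 0.0186, 0.1266]
orientation: [0.001, 0.361, 0.933, 0.001]
wrist_force: [1.5, 3.3, 5.3]
finger_gap: 0.0112
grip_force: 59.6
clock: 17.95
tcp_pos: [0.5223, 0.018, 0.1259]
orientation: [-0.001, 0.363, 0.932, -0.0]
wrist_force: [-0.1, 0.5, -0.3]
finger_gap: 0.0711
grip_force: 0.0
clock: 18.37
tcp_pos: [0.5254, 0.0179, 0.2518]
orientation: [0.004, 0.363, 0.932, 0.001]
wrist_force: [0.3, -0.2, -0.7]
finger_gap: 0.0855
grip_force: 0.0
clock: 18.78
tcp_pos: [0.5222, 0.0182, 0.2452]
orientation: [-0.001, 0.063, 0.998, -0.0]
wrist_force: [-0.4, 0.6, -0.2]
finger_gap: 0.0254
grip_force: 0.0
clock: 19.2
tcp_pos: [0.5224, 0.0182, 0.2455]
orientation: [-0.001, -0.115, 0.993, 0.0]
wrist_force: [-0.2, 0.3, -0.3]
finger_gap: -0.0002
grip_force: 0.0
t 19.2 tcp [0.5224 0.0182 0.2455] tooly yaw 103.21 tool delta mm [ -68.3 -175.5    8.3] F [-0.2  0.3 -0.3] gap -0.0002 j [-0.12  0.21 -0.08  1.28 -0.   -0.35]
```

```bash

python3 -m jog '[[1,-0.0114,-0.0292,0,-0.7],[1,-0.0114,-0.0292,0,0],[1,-0.0114,-0.0292,0,0],[1,-0.0114,-0.0292,0,0],[1,-0.0114,-0.0292,0,0]]' >/dev/null
python3 -m jog '[[1,-0.0114,-0.0292,0,0],[1,0,0,0,0],[1,0,0,0.03,0],[1,0,0,0.035,0],[1,0,0,0.03,0]]' >/dev/null
python3 -m jog '[[1,0,0,0,0],[1,0,0,0.005,0],[1,0,0,0.005,0],[1,0,0,0.005,0],[1,0,0,0,0]]'
python3 -c "
from h import *
go([.629,-.137,.119])"

```

```text
clock: 20.45
tcp_pos: [0.6321, -0.1352, 0.1372]
orientation: [0.001, -0.123, 0.992, -0.0]
wrist_force: [-0.7, 0.5, -0.9]
finger_gap: 0.0005
grip_force: 0.0
t 20.45 tcp [ 0.6321 -0.1352  0.1372] tooly yaw 104.08 tool delta mm [ 3.5 -0.9 18.2] F [-0.7  0.5 -0.9] gap 0.0005 j [-0.33  0.49  0.06  1.13  0.   -0.58]
```

```bash

python3 -m jog '[[1,0.0025,0,0.005,0],[1,0,0,0.005,0],[1,0,0,0.004,0],[1,0,0,0,0],[1,0,0,0,0]]'
python3 -m jog '[[1,0,0,0.003,0],[1,0,0,0,0],[1,0,0,0,0],[1,0,0,0,0],[1,0,0,0,0]]'

```

```text
clock: 20.87
tcp_pos: [0.628, -0.1353, 0.1215]
orientation: [-0.001, -0.123, 0.992, 0.001]
wrist_force: [-0.9, -0.5, -0.1]
finger_gap: 0.0003
grip_force: 0.0
clock: 21.28
tcp_pos: [0.6284, -0.1357, 0.1193]
orientation: [-0.001, -0.123, 0.992, 0.0]
wrist_force: [-3.0, -0.8, 4.0]
finger_gap: 0.0003
grip_force: 1.8
```

```bash

python3 -m jog '[[1,0,0,0.002,0],[1,0,0,0,0],[1,0,0,0,0],[1,0,0,0,0],[1,0,0,0,0]]'
python3 -m jog '[[1,0,0,0.001,0],[1,0,0,0,0],[1,0,0,0,0],[1,0,0,0,0],[1,0,0,0,0]]'
python3 -m jog '[[1,0,0,0.0005,0],[1,0,0,0,0],[1,0,0,0,0],[1,0,0,0,0],[1,0,0,0,0]]'
python3 -c "
from h import *
prof()"

```

```text
clock: 21.7
tcp_pos: [0.6286, -0.1357, 0.1188]
orientation: [0.0, -0.123, 0.992, -0.0]
wrist_force: [-5.3, -0.1, 11.5]
finger_gap: -0.0
grip_force: 5.6
clock: 22.12
tcp_pos: [0.6287, -0.1357, 0.1185]
orientation: [0.0, -0.123, 0.992, -0.0]
wrist_force: [-7.3, 0.9, 15.1]
finger_gap: 0.0001
grip_force: 7.4
clock: 22.53
tcp_pos: [0.6288, -0.1357, 0.1184]
orientation: [0.0, -0.123, 0.992, -0.0]
wrist_force: [-7.8, -0.6, 17.1]
finger_gap: 0.0003
grip_force: 8.3
row 312 green x 345 550
. 330 337; k 338 351; . 352 352; g 353 411; . 412 416; g 417 423; . 424 424; w 425 465; g 466 472; . 473 479; g 480 550; . 551 551; w 552 569;
```

The lines are at 414 and 476 and the bubble spans 425–465, so it is centred (445 vs 445). I'll settle, then confirm.

```bash

python3 -m jog '[[1,0,0,0,0],[1,0,0,0,0],[1,0,0,0,0],[1,0,0,0,0],[1,0,0,0,0]]' >/dev/null
python3 -m jog '[[1,0,0,0,0],[1,0,0,0,0],[1,0,0,0,0],[1,0,0,0,0],[1,0,0,0,0]]'
python3 -c "
from h import *
prof()
w=cam('wrist');s=cam('side')
y=cv2.resize(s['img'][180:330,200:440],(640,400))
cv2.imwrite('pics/m7.png',cv2.resize(np.vstack([w['img'],y]),None,fx=.68,fy=.68)[:,:,::-1])"

```

```text
clock: 23.42
tcp_pos: [0.6288, -0.1358, 0.1184]
orientation: [0.0, -0.123, 0.992, -0.0]
wrist_force: [-7.7, 1.7, 16.8]
finger_gap: 0.0002
grip_force: 8.3
row 312 green x 345 550
. 330 337; k 338 351; . 352 352; g 353 411; . 412 416; g 417 423; . 424 424; w 425 465; g 466 472; . 473 479; g 480 550; . 551 551; w 552 569;
```

View pics/m7.png

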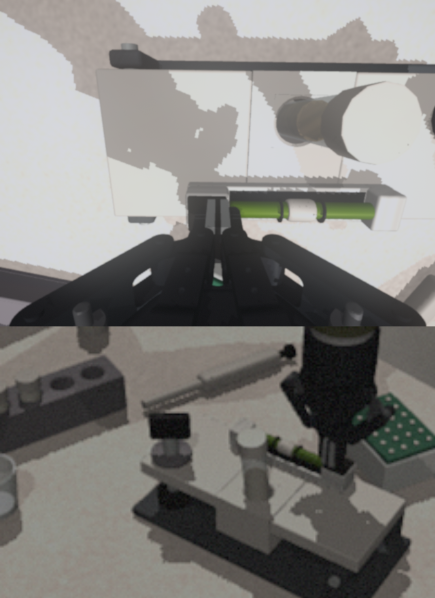

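The bubble sits at (301,210) between the lines at about (281,210) and (324,210). The tube stands home, the fingers press the pad flat, and the reading is stable.

```bash
python3 -c "
from workcell import env
print(env.hand_in())"
```

```text
the job is handed in; nothing more can be done
None
```

The tall tube stands fully home and released in the stand, the deck is level with the bubble centred between the lines, and I handed the job in at about 23 s with the closed fingers still pressing the pad flat (about 17 N); the hand-in returned no verdict.

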